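# Lay the rotator spindle in its saddles and hold the belt tensioner back

## Robot

A 6-joint arm with a two-finger parallel gripper is mounted at the origin on a cart in front of the work surface, level with it; the furniture and walls round the work are solid. World frame = base frame: x ahead of the robot, y to its left, z up, the work surface at z = 0. Lengths are in m, angles in degrees, forces in N, time in s.
With the tool pointing down it reaches from about 0.4 to 0.825 m from the base axis. Payload 7 kg.
Tool frame: the origin (TCP) lies at the very end of the fingers, on their centre line; the grasp point (between the pads) lies 19 mm behind it (ctrl.grip_depth is the distance from the TCP to the grasp point, in m); z points along the fingers, y is the line along which they close (so a half turn about z gives the same grasp; the last joint's range is limited). The gripper opens to 88 mm and grips with 3 to 60 N. Pads are 19 mm wide; open, the fingers measure 130 mm over their backs; the gripper's body (78 mm by 193 mm) begins 47 mm behind the grasp point.
Start: joints at [89.273, 20.546, 0.682, 0, -70.136, -16.507], TCP at [0.2, 0.645, 0.227] pointing down, gripper open.
Joint ranges: [-176.03, 176.03], [-82.01, 121.73], [-58.28, 71.71], [-173.87, 95.51], [-174.79, -0.11], [-173.66, 173.66]. Speed limits (degrees/s): [136.94, 136.94, 172.46, 180, 180, 180].

## Interface

Orientations are given as [roll, pitch, yaw] about the fixed x, y, z axes, in that order (R = Rz(yaw) Ry(pitch) Rx(roll)).
In Python, from plant import get_obs, eyes, ctrl, spotter gives the robot as it stands.
- The arm moves only by the shell command python3 -m crank 'ROWS'. ROWS is JSON, one flat list of numbers, 7 for each row, row after row: the turn, a rotation vector about the tool's x, y, z in rad, then the shift along the tool's x, y, z in mm, then the opening, from 0 (shut) to 1 (fully open). A call has 1 to 5 rows; each row shifts and turns the commanded pose from where the row before left it, along the tool's axes as they then stand; what a row does not reach is not made up. A row lasts 1/8 s, in which the tool goes at most 62.5 mm and 10.7 degrees, less where a joint would pass 70% of its speed; a pose out of reach is approached as far as the arm can. A call is refused whole if a number of a shift passes 62.5 or a number of a turn 0.188, either way. A call with a gripper value outside its range is refused whole. The fingers move at their own pace and stop on an object; the grip force is fixed at half the most. Time passes only in rows, so rows that do not move let the fingers close. It gives the time, the measured TCP pose, the force, the opening and the grip force at its end, in the units of the state.
- get_obs(): the state, without advancing time (a new reading comes with each control period).
- eyes.snapshot(name): name is "scene" or "side" or "wrist"; returns the picture (384x512x3 uint8, blue, green, red); there is no depth.
- eyes.camera_model(name): a dict with "fx", "fy", "cx", "cy" (pixels), "extrinsics" (4x4, takes a point from camera to world coordinates). Camera axes: x right, y down, z forward; pixel columns grow to the right and rows downward; lengths in m; the calibration is good to about 2 mm. A picture is of the moment at which its call begins: read the wrist's pose just before it. camera_model takes no time and is no camera call; for the wrist camera it gives the pose at the moment of the call.
- ctrl.close_job(): hands the job in; it is judged then, once.
Trained networks look in the newest picture that a camera, given by its name, has taken for a name from the list of things; names that differ only in an ending like _2 or _b are one class to them, and where a whole thing is asked for, a point or a joint stands for the part that bears it (a point fixed in the world has none). Each returns a list of dicts, best first, with "p" (0 to 1); they miss things now and then, are a little off and sometimes report something else, mostly with a low value. They report only what shows in the picture. A call takes as long as a camera call.
- spotter.outline_of(camera, target): "region" (384x512 bool, what is visible of it) and "rect" ([left, top, width, height] in pixels, round what is visible of it).
- spotter.place_of(camera, target): "location" ([column, row] in pixels: a listed point, or the origin of a listed thing).
The state is a dict: "clock": time; "joint_pos": joint angles; "qvel": joint speeds; "tau": joint torques, N m; "tool_pos": TCP position; "orientation": TCP orientation; "force": force on the tool from outside, world axes, zero at the start; "moment": the same for the moment, N m; "opening": finger opening in m; "gripper_force": force on a finger pad.
Only numpy, scipy, OpenCV 4.12 (cv2) and the standard library are available. Lean on these libraries where they do the work, as an engineer would, in place of code of your own. Each camera call takes 0.05 s, during which the arm holds its last target. There are 200 camera calls.

## Task

The belt of the specimen rotator is about to be fitted. Take the spindle from its storage rest and set it down (do not drop it) in the two open V saddles of the drive, level, with its toothed pulley out beyond the saddle on the tensioner's side and in line with the tensioner's roller. Let go of it, then take the handle of the sprung tensioner arm with the gripper's fingers, swing the arm back to its stop and finish while still holding it there, so that a colleague can slip the belt on; leave the spindle lying in its saddles and the hex key, screwdriver and loupe where they are.

Things in the scene. Friction and masses are not known exactly. Their poses are not given: they have to be found in the camera images.
- drive: drive frame, fixed: grey base plate 165 x 195 mm (top 14 mm above the stand) with two upright aluminium V saddles, gear motor and sprung tensioner arm. Origin on the stand's surface; z up; y along the seated spindle, +y to the side with pulleys and tensioner; +x the way the handle swings when wound. Saddles 12 mm thick, 40 mm wide, 98 mm high; their 90 degree notches are 33 mm wide at the top
- saddle_near_pulley (a point): centre of a seated spindle's axis over the saddle on the tensioner's side: 90 mm above the stand, at x -45, y +40 mm in the drive's frame
- saddle_far (a point): the same over the other saddle: at x -45, y -85 mm in the drive's frame, 90 mm above the stand
- spindle: loose steel spindle, 12 mm thick, 220 mm long, about 0.24 kg, a toothed pulley 40 mm across and 16 mm wide on one end. Origin on its axis at half length; y along the axis, +y to the pulley. Centre of mass about 25 mm from the origin towards the pulley. Starts level in two notches of the white rest, axis 45 mm above the stand; the notches are about 66 mm either side of its middle
- pulley (a point): centre of the spindle's pulley, on the axis, 99 mm from the spindle's origin
- plain_end (a point): end face of the spindle away from the pulley, on the axis, 110 mm from its origin
- spindle_rest: white storage rest, does not move, 44 x 160 mm, 53 mm high, two V notches along its y axis; origin on the stand's surface under it
- tension_arm (a joint): angle of the sprung tensioner arm about its pivot (rad): 0 at rest, 0.785 wound to its stop, where the arm meets a black rubber buffer on a short post and goes no further; grows as the handle moves to the drive's +x. The spring resists all the way and throws it back when let go: about 3 N at the handle at rest, 6 N at the stop
- tensioner_pivot (a point): the arm's pivot: at x +25, y +66.5, z +22 mm in the drive's frame; the pivot axis is the drive's y
- tensioner_handle (a point): middle of the black crank handle on the upper end of the tensioner arm: a round bar 16 mm thick, 50 mm long, that sticks out to the drive's +y from the arm, parallel to the pivot, free all round; 110 mm from the pivot; in the drive's frame at rest at x +25, y +95.5, z +132 mm, at the stop at x +103, y +95.5, z +100 mm. The arm plate, 5 mm thick, 12 mm wide, is 26 mm to the -y side
- idler (a point): centre of the black roller, 23 mm across, 16 mm wide, that the arm carries halfway along on its +y side; its middle is at y +82 mm in the drive's frame, where the middle of the spindle's pulley belongs
- hex_key: small L-shaped hex key, 28 x 87 x 5 mm, lying on the stand beyond the work, to be left alone
- screwdriver: small screwdriver, 17 x 144 x 17 mm, lying on the stand in front, to be left alone
- loupe: black standing loupe, 40 mm across, 34 mm high, on the stand at the far right, to be left alone

How it is judged:
By the outcome, as a careful person would: the job done as asked, in the order asked, and still so for the second after the job is handed in, while the arm keeps its last pose, push and grip.
It also fails if it takes over 54 s, if anything falls off the work surface, if the arm or the gripper's body presses on something with over 40 N, if the wrist force passes 120 N, or if a joint passes its speed limit or range.

## Working session

There is one attempt and no reset: what is moved stays moved. The work goes in short steps, Python scripts to look and compute and a shell command to move; the robot and the scene stay as the last step left them, time stands still between calls to the robot, and variables do not carry over. Pictures are saved under pics/ and viewed, at most 11 in all, crops included, and the job is handed in when it is done.

```bash
ls; mkdir -p pics
python3 - <<'E'
from plant import get_obs, eyes, ctrl, spotter
import cv2,numpy as np
print(get_obs())
ims=[]
for c in ["scene","side"]:
    im=eyes.snapshot(c); ims.append(im)
    m=eyes.camera_model(c); print(c,m['fx'],m['fy'],m['cx'],m['cy'],np.round(m['extrinsics'],4).tolist())
    for t in ["drive","saddle_near_pulley","saddle_far","spindle","pulley","plain_end","spindle_rest","tensioner_pivot","tensioner_handle","idler"]:
        r=spotter.place_of(c,t)
        print(t,[(np.round(d['location'],1).tolist(),round(d['p'],2)) for d in r[:2]])
cv2.imwrite('pics/a.png',cv2.resize(ims[0],(800,600)));cv2.imwrite('pics/b.png',cv2.resize(ims[1],(800,600)))
E
```

```text
pics
{'clock': 0.0, 'joint_pos': array([ 8.92734036e+01,  2.05917132e+01,  6.32609853e-01, -1.86948364e-02,
       -7.01355556e+01, -1.65076521e+01]), 'qvel': array([-0.03321129,  0.0128318 ,  0.06775791, -0.09062639, -0.08285425,
       -0.07266296]), 'tau': array([ 9.52384798e-04, -5.82716453e+01,  2.93057477e+01,  6.99715421e+00,
        7.24798796e-03, -1.64380212e-04]), 'tool_pos': array([0.19986941, 0.64421236, 0.22561519]), 'orientation': array([ 1.79904249e+02, -1.00493023e-02, -1.72406070e+01]), 'force': array([-0.03534649, -0.78202449,  0.21233672]), 'moment': array([ 0.03356712, -0.01969247,  0.04652978]), 'gripper_force': 0.0, 'opening': 0.08760626249982152}
scene 449.2963584673888 449.2963584673888 259.32262696457997 189.14196457224944 [[-0.8585, -0.38, 0.3443, 0.2079], [-0.5127, 0.6505, -0.5604, 0.5564], [-0.011, -0.6576, -0.7533, 0.8505], [0.0, 0.0, 0.0, 1.0]]
drive [([272.0, 190.4], 0.9)]
saddle_near_pulley [([281.9, 177.6], 0.93), ([232.6, 270.3], 0.67)]
saddle_far [([301.5, 147.2], 0.79), ([261.5, 195.5], 0.41)]
spindle [([234.1, 269.2], 0.94)]
pulley [([187.0, 252.
[... 166 characters left out ...]
0.2)]
tensioner_handle []
idler [([262.6, 196.3], 0.84)]
side 385.84340305841334 385.84340305841334 257.8367154652996 197.5585768283951 [[0.9446, -0.1141, 0.3077, 0.313], [-0.3281, -0.312, 0.8916, -0.7358], [-0.0058, -0.9432, -0.3321, 0.3806], [0.0, 0.0, 0.0, 1.0]]
drive [([272.9, 261.1], 0.55)]
saddle_near_pulley [([245.9, 220.0], 0.75), ([253.1, 200.6], 0.69)]
saddle_far [([281.7, 243.4], 0.96)]
spindle [([213.8, 201.6], 0.66)]
pulley [([250.5, 199.0], 0.56)]
plain_end [([172.1, 203.5], 0.97)]
spindle_rest [([215.8, 217.6], 0.83), ([252.1, 221.0], 0.75)]
tensioner_pivot [([268.6, 237.5], 0.79)]
tensioner_handle [([260.3, 184.0], 0.61)]
idler [([250.1, 221.9], 0.81), ([274.9, 260.7], 0.48)]
```

View pics/a.png

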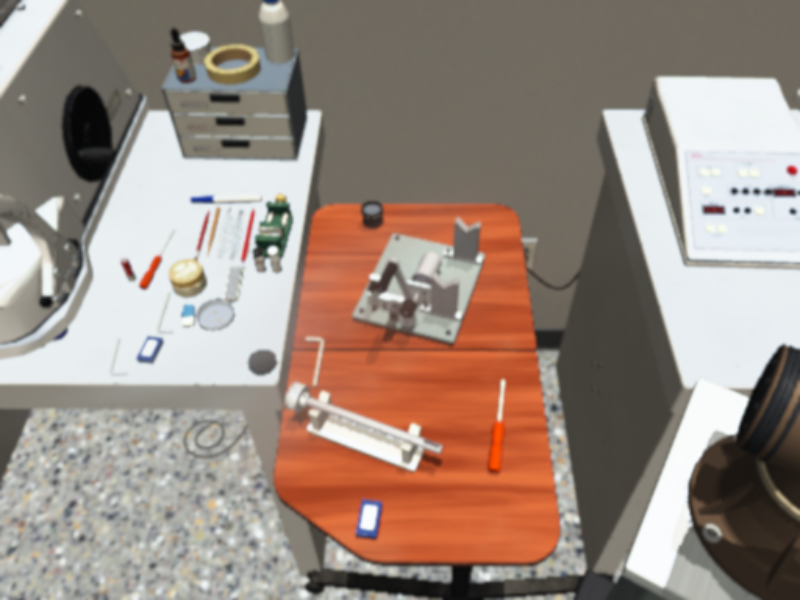

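View pics/b.png

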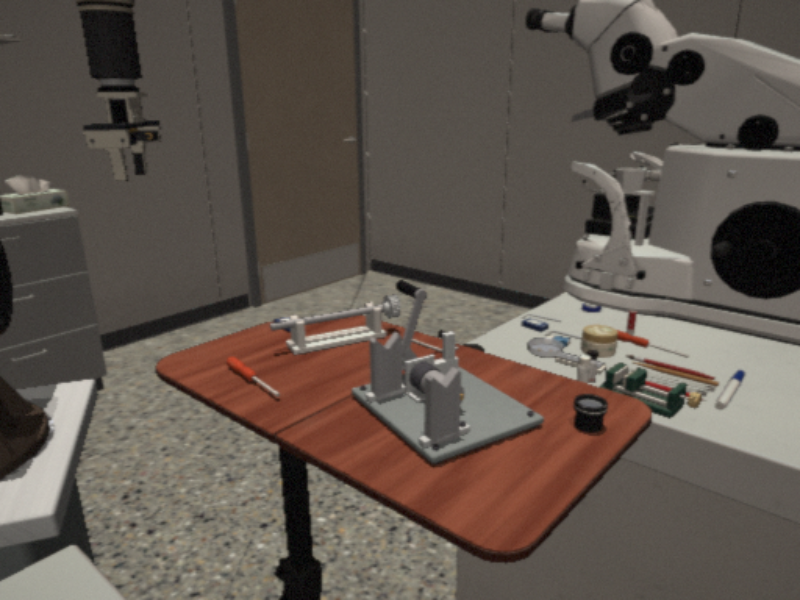

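```bash
cat > h.py <<'E'
import numpy as np
from scipy.optimize import least_squares
from plant import get_obs, eyes, ctrl, spotter
def proj(m,P):
    E=m['extrinsics'];p=(np.atleast_2d(P)-E[:3,3])@E[:3,:3]
    return np.c_[m['fx']*p[:,0]/p[:,2]+m['cx'],m['fy']*p[:,1]/p[:,2]+m['cy']]
def place(q,L):
    c,s=np.cos(q[2]),np.sin(q[2]);L=np.atleast_2d(L)
    return np.c_[q[0]+c*L[:,0]-s*L[:,1],q[1]+s*L[:,0]+c*L[:,1],L[:,2]]
D=dict(drive=(0,0,0),saddle_near_pulley=(-.045,.04,.09),saddle_far=(-.045,-.085,.09),tensioner_pivot=(.025,.0665,.022),tensioner_handle=(.025,.0955,.132),idler=(.025,.082,.077))
S=dict(spindle=(0,0,.045),pulley=(0,.099,.045),plain_end=(0,-.11,.045),spindle_rest=(0,0,0))
def fit(model,obs,q0s):
    # obs: list of (camera model, name, (u,v))
    f=lambda q:np.concatenate([(proj(m,place(q,model[n]))[0]-uv) for m,n,uv in obs])
    best=min((least_squares(f,q0,loss='soft_l1',f_scale=1.5) for q0 in q0s),key=lambda r:r.cost)
    r=f(best.x).reshape(-1,2)
    return best.x,[(n,np.round(a,1).tolist()) for (m,n,_),a in zip(obs,r)]
E
python3 - <<'E'
from h import *
sc=eyes.camera_model('scene');si=eyes.camera_model('side')
d=[(sc,'drive',(272,190.4)),(sc,'saddle_near_pulley',(281.9,177.6)),(sc,'saddle_far',(301.5,147.2)),(sc,'idler',(262.6,196.3)),(sc,'tensioner_pivot',(254.6,199.2)),(sc,'tensioner_handle',(248,175)),
(si,'drive',(272.9,261.1)),(si,'saddle_near_pulley',(245.9,220)),(si,'saddle_far',(281.7,243.4)),(si,'tensioner_pivot',(268.6,237.5)),(si,'tensioner_handle',(260.3,184)),(si,'idler',(268,215))]
s=[(sc,'spindle',(234.1,269.2)),(sc,'pulley',(187,252.4)),(sc,'plain_end',(280.8,286.1)),(sc,'spindle_rest',(236.2,280.9)),(si,'spindle',(213.8,201.6)),(si,'pulley',(250.5,199)),(si,'plain_end',(172.1,203.5)),(si,'spindle_rest',(215.8,217.6))]
q0=[(.4,.2,a) for a in np.arange(0,6.3,.8)]
for M,o in((D,d),(S,s)):
    q,r=fit(M,o,q0);print(np.round(q[:2],4),np.degrees(q[2]),r)
m=eyes.camera_model('wrist');E=m['extrinsics'];print(E,m['fx'],get_obs()['tool_pos'])
E
```

```text
[ 0.57  -0.096] 11.53921721070019 [('drive', [0.4, -2.3]), ('saddle_near_pulley', [4.1, 1.7]), ('saddle_far', [-0.5, -3.4]), ('idler', [-11.4, -7.6]), ('tensioner_pivot', [-0.7, 0.0]), ('tensioner_handle', [0.4, 1.5]), ('drive', [2.4, 1.1]), ('saddle_near_pulley', [-0.6, -1.2]), ('saddle_far', [-0.7, -0.5]), ('tensioner_pivot', [-0.3, -0.1]), ('tensioner_handle', [0.9, 1.4]), ('idler', [-3.5, -3.5])]
[0.5111 0.1723] 277.21697477192504 [('spindle', [-1.2, -0.2]), ('pulley', [3.9, 0.6]), ('plain_end', [1.7, 1.8]), ('spindle_rest', [-2.2, -0.9]), ('spindle', [1.2, 0.1]), ('pulley', [-0.3, -3.1]), ('plain_end', [0.2, 5.3]), ('spindle_rest', [-0.0, 0.5])]
[[-2.96942993e-01 -9.23598626e-01 -2.42467395e-01  2.65703775e-01]
 [-9.54895148e-01  2.87300914e-01  7.50562488e-02  6.25002378e-01]
 [ 3.39256112e-04  2.53818367e-01 -9.67251840e-01  3.84452503e-01]
 [ 0.00000000e+00  0.00000000e+00  0.00000000e+00  1.00000000e+00]] 268.6445700125863 [0.20000933 0.64465427 0.22655554]
```

```bash
python3 -m crank '[0,0,0,46,35,0,1, 0,0,0,46,35,0,1, 0,0,0,46,35,0,1, 0,0,0,46,35,0,1, 0,0,0,46,35,0,1]' && python3 -m crank '[0,0,0,46,35,0,1, 0,0,0,46,35,0,1, 0,0,0,46,35,0,1, 0,0,0,46,35,0,1, 0,0,0,46,35,0,1]' && python3 -m crank '[0,0,0.186,0,0,0,1, 0,0,0.186,0,0,0,1, 0,0,0.186,0,0,0,1, 0,0,0.186,0,0,0,1, 0,0,0.186,0,0,0,1]' && python3 -m crank '[0,0,0.186,0,0,0,1, 0,0,0.186,0,0,0,1, 0,0,0.186,0,0,0,1, 0,0,0.186,0,0,0,1, 0,0,0.186,0,0,0,1]' && python3 -m crank '[0,0,0.186,0,0,0,1, 0,0,0.186,0,0,0,1, 0,0,0.186,0,0,0,1, 0,0,0.186,0,0,0,1, 0,0,0.12,0,0,0,1]'
python3 - <<'E'
from h import *
import cv2
print(get_obs()['joint_pos'])
m=eyes.camera_model('wrist');im=eyes.snapshot('wrist');cv2.imwrite('pics/c.png',im)
for t in S:
    print(t,[(np.round(d['location'],1).tolist(),round(d['p'],2)) for d in spotter.place_of('wrist',t)[:2]],proj(m,place((.5111,.1723,np.radians(277.2)),S[t])))
E
```

```text
clock: 1.72
tool_pos: [0.3687, 0.4079, 0.2269]
orientation: [-180.0, -0.0, -17.2]
force: [2.2, -0.3, 0.5]
opening: 0.0873
gripper_force: 0.0
clock: 2.35
tool_pos: [0.5366, 0.1725, 0.227]
orientation: [-180.0, -0.0, -17.2]
force: [0.9, 1.8, 0.1]
opening: 0.0879
gripper_force: 0.0
clock: 2.98
tool_pos: [0.5357, 0.174, 0.2267]
orientation: [-180.0, 0.0, -70.9]
force: [0.4, -0.7, -1.1]
opening: 0.0877
gripper_force: 0.0
clock: 3.6
tool_pos: [0.5357, 0.1741, 0.2267]
orientation: [-180.0, 0.0, -124.2]
force: [-0.5, -0.1, -0.4]
opening: 0.0873
gripper_force: 0.0
clock: 4.22
tool_pos: [0.5356, 0.1741, 0.2267]
orientation: [180.0, 0.0, -173.6]
force: [0.6, -0.6, -0.3]
opening: 0.0878
gripper_force: 0.0
[ 3.79149716e+01  1.00561466e+01 -1.36589472e+01  6.01191568e-04
 -6.62748657e+01 -1.21503066e+02]
spindle [([184.3, 35.5], 0.72), ([251.9, 159.5], 0.69)] [[255.1736758  158.18116515]]
pulley [([255.6, 234.5], 0.62)] [[256.1937917 231.2263538]]
plain_end [([253.3, 65.5], 0.95)] [[253.84732304  63.20795004]]
spindle_rest [([256.2, 156.7], 0.79)] [[255.11925496 154.21240753]]
```

View pics/c.png

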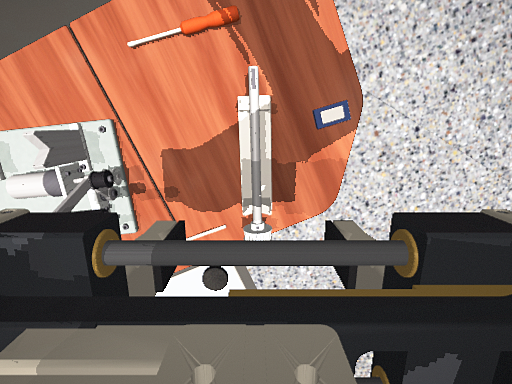

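```bash
cat >> h.py <<'E'
def tool(P,depth=0.019):
    "shift in tool axes (mm) that takes the grasp point to P"
    from scipy.spatial.transform import Rotation as R
    o=get_obs();r=R.from_euler('xyz',o['orientation'],degrees=True)
    g=o['tool_pos']-r.as_matrix()[:,2]*depth
    return np.round(r.inv().apply(np.array(P)-g)*1000,1),np.round(o['orientation'],1)
E
python3 - <<'E'
from h import *
sc=eyes.camera_model('scene');si=eyes.camera_model('side');w=eyes.camera_model('wrist')
s=[(sc,'spindle',(234.1,269.2)),(sc,'pulley',(187,252.4)),(sc,'plain_end',(280.8,286.1)),(si,'spindle',(213.8,201.6)),(si,'plain_end',(172.1,203.5)),
(w,'spindle',(251.9,159.5)),(w,'pulley',(255.6,234.5)),(w,'plain_end',(253.3,65.5)),(w,'spindle_rest',(256.2,156.7))]
for o in (s,s[5:]):
    q,r=fit(S,o,[(.51,.17,-1.45)]);print(np.round(q[:2],4),np.degrees(q[2]),r)
    print(tool(place(q,(0,.025,.045))[0]))
E
```

```text
[0.5137 0.1719] -82.3581989351156 [('spindle', [-2.2, -0.9]), ('pulley', [2.8, 0.2]), ('plain_end', [0.8, 0.7]), ('spindle', [2.3, 0.0]), ('plain_end', [1.5, 5.4]), ('spindle', [2.9, 0.7]), ('pulley', [0.2, -1.5]), ('plain_end', [0.1, 0.1]), ('spindle_rest', [-1.4, -0.6])]
(array([ -3. ,   0.8, 200.6]), array([ 180. ,    0. , -173.2]))
[0.5141 0.1715] -82.43709353873652 [('spindle', [2.5, 1.0]), ('pulley', [-0.2, -1.3]), ('plain_end', [-0.1, 0.4]), ('spindle_rest', [-1.7, -0.5])]
(array([ -3.2,   0.3, 200.6]), array([ 180. ,    0. , -173.2]))
```

```bash
python3 -m crank '[0,0,-0.014,-3,0.5,40,0.6, 0,0,0,0,0,40,0.6, 0,0,0,0,0,40,0.6, 0,0,0,0,0,40,0.6, 0,0,0,0,0,15,0.6]' && python3 -m crank '[0,0,0,0,0,13,0.6, 0,0,0,0,0,12,0.6, 0,0,0,0,0,0,0.6, 0,0,0,0,0,0,0, 0,0,0,0,0,0,0]' && python3 -m crank '[0,0,0,0,0,0,0, 0,0,0,0,0,0,0, 0,0,0,0,0,0,0]'
```

```text
clock: 5.1
tool_pos: [0.5374, 0.1741, 0.0495]
orientation: [-179.9, -0.2, -172.4]
force: [0.1, 0.7, 0.7]
opening: 0.0527
gripper_force: 0.0
clock: 5.72
tool_pos: [0.539, 0.1753, 0.0273]
orientation: [180.0, 0.1, -172.5]
force: [0.3, 0.0, 0.7]
opening: 0.0378
gripper_force: 0.0
clock: 6.1
tool_pos: [0.5388, 0.1758, 0.0269]
orientation: [179.9, 0.1, -172.5]
force: [-1.5, 3.8, 1.8]
opening: 0.011
gripper_force: 30.0
```

```bash
python3 -m crank '[0,0,0,0,0,-15,0, 0,0,0,0,0,-40,0, 0,0,0,0,0,-40,0, 0,0,0,0,0,-40,0, 0,0,0,0,0,-40,0]' && python3 -m crank '[0,0,0,5,-24,0,0, 0,0,0,9,-48,0,0, 0,0,0,9,-48,0,0, 0,0,0,5,-24,0,0, 0,0,-0.1,0,0,0,0]' && python3 -m crank '[0,0,-0.18,0,0,0,0, 0,0,-0.18,0,0,0,0, 0,0,-0.18,0,0,0,0, 0,0,-0.18,0,0,0,0, 0,0,-0.18,0,0,0,0]' && python3 -m crank '[0,0,-0.18,0,0,0,0, 0,0,-0.18,0,0,0,0, 0,0,-0.18,0,0,0,0, 0,0,-0.1,0,0,0,0, 0,0,0,0,0,0,0]'
python3 - <<'E'
from h import *
import cv2
o=get_obs();print(o['force'],o['moment'],o['joint_pos'])
m=eyes.camera_model('wrist');im=eyes.snapshot('wrist');cv2.imwrite('pics/d.png',im)
obs=[]
for t in list(D)+['spindle','plain_end']:
    L=[(np.round(d['location'],1).tolist(),round(d['p'],2)) for d in spotter.place_of('wrist',t)[:2]]
    print(t,L,proj(m,place((.57,-.096,np.radians(11.5)),D[t]))[0] if t in D else '')
    if t in D and L: obs.append((m,t,L[0][0]))
q,r=fit(D,obs,[(.57,-.096,.2)]);print(q[:2],np.degrees(q[2]),r)
E
```

```text
clock: 6.72
tool_pos: [0.5381, 0.1745, 0.2036]
orientation: [-180.0, -0.0, -172.5]
force: [1.2, -0.2, -2.9]
opening: 0.0106
gripper_force: 30.0
clock: 7.35
tool_pos: [0.528, 0.0258, 0.2009]
orientation: [-180.0, -0.1, -166.8]
force: [-0.1, -0.4, -1.6]
opening: 0.0115
gripper_force: 30.0
clock: 7.98
tool_pos: [0.5283, 0.0275, 0.2008]
orientation: [179.9, -0.1, -114.9]
force: [-0.6, 0.3, -1.6]
opening: 0.0112
gripper_force: 30.0
clock: 8.6
tool_pos: [0.5286, 0.0277, 0.2009]
orientation: [179.9, -0.0, -78.6]
force: [-0.0, -0.5, -2.1]
opening: 0.0109
gripper_force: 30.0
[-0.00962401 -0.47669903 -2.1428997 ] [ 0.01417894 -0.03892432  0.00448025] [ 2.42289496e+01  7.98707748e+00 -1.97158639e+01 -1.82845132e-02
 -6.23888288e+01 -1.28430444e+01]
drive [([239.2, 70.7], 0.68)] [241.85760821  71.61039708]
saddle_near_pulley [([279.3, 99.7], 0.94)] [285.77513026  99.48225717]
saddle_far [] [289.77579764 -59.6243831 ]
tensioner_pivot [([216.9, 129.7], 0.56)] [221.3317945  127.43699959]
tensioner_handle [([204.7, 168.5], 0.74)] [207.19160452 164.54560062]
idler [([238.5, 141.7], 0.81)] [215.56217147 143.6614585 ]
spindle [([254.5, 207.0], 0.94)] 
plain_end [] 
[ 0.57463931 -0.09390136] 13.12274444834272 [('drive', [-1.3, 1.9]), ('saddle_near_pulley', [2.4, -0.4]), ('tensioner_pivot', [2.0, -0.7]), ('tensioner_handle', [-0.1, -1.8]), ('idler', [-25.4, 3.7])]
```

View pics/d.png

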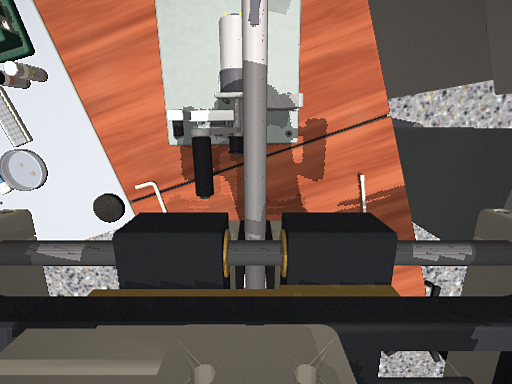

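Run:
```python
import cv2,numpy as np
im=cv2.imread('pics/d.png');a=cv2.resize(im[60:210,140:320],None,fx=4,fy=4,interpolation=cv2.INTER_CUBIC)
for k in range(0,180,20): cv2.putText(a,str(140+k),(k*4,10),0,.35,(0,0,255)); cv2.line(a,(k*4,12),(k*4,16),(0,0,255))
for k in range(0,150,20): cv2.putText(a,str(60+k),(0,k*4+4),0,.35,(0,0,255))
cv2.imwrite('pics/e.png',a)
```

```text
(no output)
```

View pics/e.png

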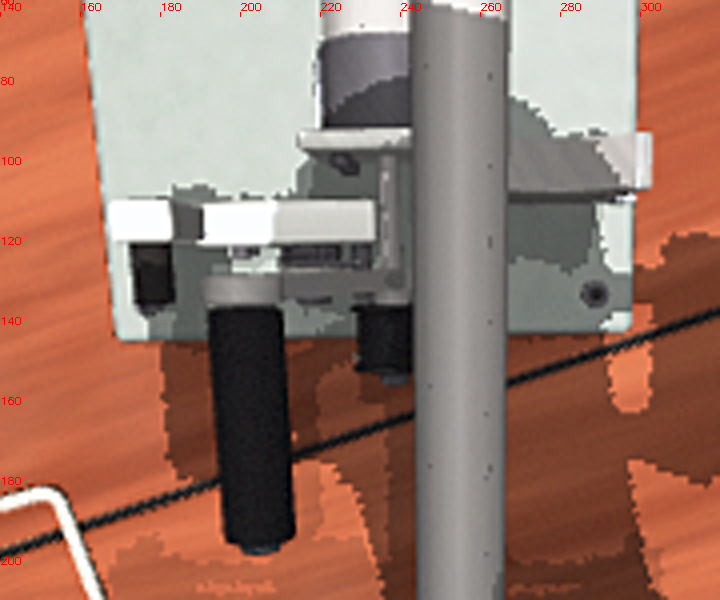

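Run:
```python
from h import *
w=eyes.camera_model('wrist');sc=eyes.camera_model('scene');si=eyes.camera_model('side')
M=dict(D,cl=(.0825,.0975,.014),cr=(-.0825,.0975,.014),he=(.025,.1205,.132),hr=(.025,.0705,.132),st=(-.065,.04,.098))
o=[(w,'cl',(169,145)),(w,'cr',(297.5,142.5)),(w,'he',(205,196.5)),(w,'hr',(200.5,136)),(w,'st',(303,100))]
q,r=fit(M,o,[(.57,-.096,.2)]);print(q[:2],np.degrees(q[2]),r)
d=[(sc,'drive',(272,190.4)),(sc,'saddle_near_pulley',(281.9,177.6)),(sc,'saddle_far',(301.5,147.2)),(sc,'tensioner_handle',(248,175)),
(si,'saddle_near_pulley',(245.9,220)),(si,'saddle_far',(281.7,243.4)),(si,'tensioner_handle',(260.3,184))]
q2,r=fit(M,o+d,[(.57,-.096,.2)]);print(q2[:2],np.degrees(q2[2]),r)
for a in(q,q2): print(tool(place(a,(-.045,.008,.09))[0]), a)
# seated spindle predicted
```

```text
[ 0.57622689 -0.09308218] 11.812714220064658 [('cl', [5.3, 8.5]), ('cr', [5.9, 10.1]), ('he', [-1.8, -2.4]), ('hr', [-0.7, -0.3]), ('st', [-0.2, -0.5])]
[ 0.57416006 -0.09391635] 10.666513750910896 [('cl', [5.4, 6.9]), ('cr', [6.0, 11.0]), ('he', [-2.1, -3.4]), ('hr', [0.2, -1.4]), ('st', [1.3, 0.5]), ('drive', [-1.5, -2.4]), ('saddle_near_pulley', [1.8, 1.8]), ('saddle_far', [-2.0, -3.2]), ('tensioner_handle', [-2.3, 1.2]), ('saddle_near_pulley', [1.2, -2.0]), ('saddle_far', [0.2, -1.4]), ('tensioner_handle', [3.0, 0.9])]
(array([120.7,  23.4, 130.5]), array([180. ,   0. , -78.6])) [ 0.57622689 -0.09308218  0.20617076]
(array([120.2,  25.4, 130.5]), array([180. ,   0. , -78.6])) [ 0.57416006 -0.09391635  0.18616578]
```

```bash
python3 -m crank '[0,0,-0.01,20,4,0,0, 0,0,0,40,8.5,0,0, 0,0,0,40,8,0,0, 0,0,0,20,4,0,0, 0,0,0,0,0,20,0]' && python3 -m crank '[0,0,0,0,0,40,0, 0,0,0,0,0,30,0, 0,0,0,0,0,10,0, 0,0,0,0,0,0,0]'
python3 - <<'E'
from h import *
import cv2
q=(.575,-.0935,np.radians(12))
o=get_obs();print(o['tool_pos'],tool(place(q,(-.045,.008,.09))[0]))
g=o['tool_pos'][2]+.018
for c in('scene','side'):
    m=eyes.camera_model(c);im=eyes.snapshot(c);cv2.imwrite(f'pics/f_{c}.png',im)
    for t,P in dict(pulley=(-.045,.082,g),plain_end=(-.045,-.127,g),saddle_near_pulley=D['saddle_near_pulley'],saddle_far=D['saddle_far'],tensioner_handle=D['tensioner_handle'],idler=D['idler']).items():
        L=[(np.round(d['location'],1).tolist(),round(d['p'],2)) for d in spotter.place_of(c,t)[:2]]
        print(c,t,L,proj(m,place(q,P))[0])
a=cv2.imread('pics/f_scene.png')[110:230,200:360];b=cv2.imread('pics/f_side.png')[150:270,180:340]
cv2.imwrite('pics/f.png',cv2.resize(np.vstack([a,b]),None,fx=2.5,fy=2.5,interpolation=cv2.INTER_CUBIC))
cv2.imwrite('pics/f.png',np.hstack([cv2.resize(x,(400,300),interpolation=cv2.INTER_CUBIC) for x in(a,b)]))
E
```

```text
clock: 9.68
tool_pos: [0.5315, -0.0954, 0.1827]
orientation: [-179.8, -0.0, -78.1]
force: [-0.4, 1.3, -3.1]
opening: 0.011
gripper_force: 30.0
clock: 10.18
tool_pos: [0.5306, -0.094, 0.1016]
orientation: [180.0, -0.0, -78.0]
force: [-0.2, 0.3, -2.8]
opening: 0.0107
gripper_force: 30.0
[ 0.53055293 -0.09400497  0.10157367] (array([ 0.7,  1.4, 30.6]), array([180.,  -0., -78.]))
scene pulley [([278.5, 181.9], 0.7)] [278.62199326 183.49940941]
scene plain_end [] [303.69406693 123.64263663]
scene saddle_near_pulley [([281.5, 178.8], 0.57)] [283.78200256 179.13698222]
scene saddle_far [] [298.46675484 143.52160241]
scene tensioner_handle [([247.0, 180.0], 0.68)] [246.17278414 176.56393304]
scene idler [([263.5, 196.5], 0.74), ([290.0, 153.6], 0.61)] [248.97952725 188.76116236]
side pulley [([237.7, 199.6], 0.83)] [236.85247409 197.9294815 ]
side plain_end [([296.9, 233.5], 0.98)] [298.87877459 234.9038112 ]
side saddle_near_pulley [([247.7, 218.7], 0.69)] [247.30131156 218.09693062]
side saddle_far [([252.6, 221.7], 0.74), ([280.4, 240.8], 0.7)] [283.53671367 241.83321189]
side tensioner_handle [([248.9, 222.2], 0.61), ([239.9, 197.8], 0.37)] [262.60107445 184.87703511]
side idler [([252.0, 219.9], 0.44)] [265.94351122 210.79201627]
```

View pics/f.png

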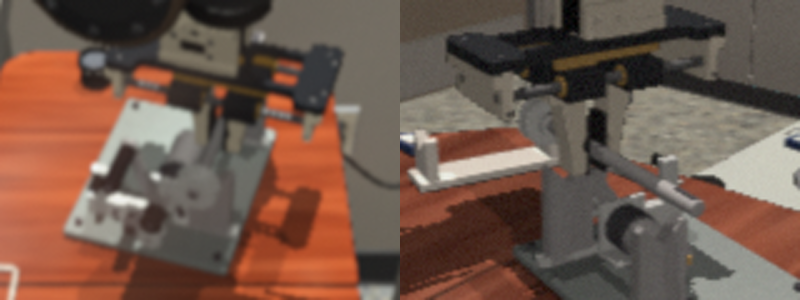

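```bash
python3 -m crank '[0,0,0,0.5,1.5,12,0, 0,0,0,0,0,9,0, 0,0,0,0,0,3,0, 0,0,0,0,0,2,0, 0,0,0,0,0,0,0]' && python3 -m crank '[0,0,0,0,0,1.5,0, 0,0,0,0,0,1,0, 0,0,0,0,0,0,0]'
```

```text
clock: 11.5
tool_pos: [0.5291, -0.0947, 0.0755]
orientation: [180.0, -0.0, -78.0]
force: [-0.2, -0.1, -2.3]
opening: 0.0111
gripper_force: 30.0
clock: 11.88
tool_pos: [0.5291, -0.0948, 0.0731]
orientation: [-180.0, -0.0, -78.0]
force: [0.9, 0.0, -2.7]
opening: 0.011
gripper_force: 30.0
```

```bash
python3 -m crank '[0,0,0,0,0,0.7,0, 0,0,0,0,0,0,0]' && python3 -m crank '[0,0,0,0,0,0.7,0, 0,0,0,0,0,0,0]'; python3 -m crank '[0,0,0,0,0,0.7,0, 0,0,0,0,0,0,0]'
```

```text
clock: 12.12
tool_pos: [0.5291, -0.0948, 0.0725]
orientation: [-180.0, -0.0, -78.0]
force: [-0.4, -0.3, -1.0]
opening: 0.011
gripper_force: 30.0
clock: 12.38
tool_pos: [0.5291, -0.0948, 0.0721]
orientation: [-180.0, -0.0, -78.0]
force: [-1.8, 0.4, 4.6]
opening: 0.0114
gripper_force: 30.0
clock: 12.62
tool_pos: [0.5292, -0.0948, 0.072]
orientation: [-180.0, -0.0, -77.9]
force: [-4.2, 0.9, 11.1]
opening: 0.0111
gripper_force: 30.0
```

```bash
python3 -m crank '[0,0,0,0,0,0,0.18, 0,0,0,0,0,0,0.22, 0,0,0,0,0,0,0.22]' && python3 -m crank '[0,0,0,0,0,-10,0.24, 0,0,0,0,0,-30,0.24, 0,0,0,0,0,-50,0.24, 0,0,0,0,0,-50,0.4, 0,0,0,0,0,-30,0.55]' && python3 -m crank '[0,0,0,-40,0,0,0.55, 0,0,0,-55,0,0,0.55, 0,0,0,-55,0,0,0.55, 0,0,0,-30,0,0,0.55, 0,0,0,0,0,0,0.55]'
python3 - <<'E'
from h import *
import cv2
print(get_obs()['tool_pos'])
m=eyes.camera_model('wrist');im=eyes.snapshot('wrist');cv2.imwrite('pics/g.png',im)
q=(.575,-.0935,np.radians(12))
for t,P in dict(pulley=(-.045,.082,.09),plain_end=(-.045,-.127,.09),saddle_near_pulley=D['saddle_near_pulley'],saddle_far=D['saddle_far'],tensioner_handle=D['tensioner_handle'],idler=D['idler']).items():
    print(t,[(np.round(d['location'],1).tolist(),round(d['p'],2)) for d in spotter.place_of('wrist',t)[:2]],proj(m,place(q,P))[0])
a=cv2.resize(im[0:200,150:350],(800,800),interpolation=cv2.INTER_CUBIC)[:600]
cv2.imwrite('pics/g2.png',a)
E
```

```text
clock: 13.0
tool_pos: [0.5292, -0.0948, 0.0708]
orientation: [-180.0, -0.0, -78.0]
force: [-0.3, -0.8, 0.5]
opening: 0.0192
gripper_force: 0.0
clock: 13.62
tool_pos: [0.5299, -0.0948, 0.2447]
orientation: [-179.8, -0.0, -78.0]
force: [1.0, 0.3, -0.6]
opening: 0.0355
gripper_force: 0.0
clock: 14.25
tool_pos: [0.4913, 0.083, 0.2418]
orientation: [-179.9, 0.0, -77.8]
force: [0.6, -0.4, 0.5]
opening: 0.048
gripper_force: 0.0
[0.49126257 0.08304528 0.24178906]
pulley [([252.0, 85.4], 0.84)] [255.65702172  84.46925504]
plain_end [] [ 256.57520803 -169.96317994]
saddle_near_pulley [([252.4, 38.9], 0.96)] [255.81346401  41.11858581]
saddle_far [] [ 256.3590105  -110.05413668]
tensioner_handle [([182.4, 94.9], 0.84)] [181.12703671  93.40306082]
idler [([216.8, 84.0], 0.7)] [193.32452998  85.89482679]
```

View pics/g.png

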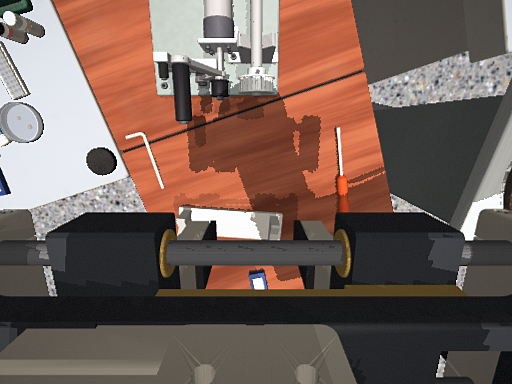

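Run:
```python
import cv2
im=cv2.imread('pics/g.png');a=cv2.resize(im[30:130,150:290],None,fx=5,fy=5,interpolation=cv2.INTER_CUBIC)
for k in range(0,140,10): cv2.putText(a,str(150+k),(k*5,10),0,.35,(0,0,255)); cv2.line(a,(k*5,12),(k*5,16),(0,0,255))
for k in range(0,100,10): cv2.putText(a,str(30+k),(0,k*5+4),0,.35,(0,0,255))
cv2.imwrite('pics/g2.png',a)
```

```text
(no output)
```

View pics/g2.png

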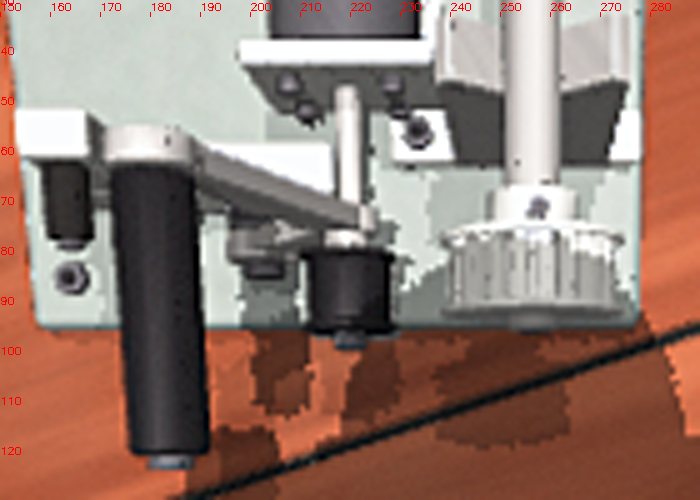

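Run:
```python
from h import *
m=eyes.camera_model('wrist')
q=(.575,-.0935,np.radians(12))
for n,P,o in [('pul back',(-.045,.074,.11),(258,76)),('pul front',(-.045,.09,.11),(255.5,91)),('pul front bottom',(-.045,.09,.07),(255,95)),
 ('saddle front -x top',(-.065,.046,.098),(275.5,46)),('saddle front +x top',(-.025,.046,.098),(237.5,46)),
 ('saddle foot front -x',(-.065,.046,.014),(273,62.5)),('handle end',(.025,.1205,.132),(183,121)),('handle root',(.025,.0705,.132),(180,62)),('shaft at saddle',(-.045,.046,.09),(257,50))]+[('idler %d %d'%(x,y),(x/1e3,y/1e3,.0885),0) for x in(0,10,25) for y in(74,90)]:
    print(n,proj(m,place(q,P))[0].round(1),o)
```

```text
pul back [254.9  75.8] (258, 76)
pul front [255.   92.8] (255.5, 91)
pul front bottom [254.9  96.6] (255, 95)
saddle front -x top [274.6  48. ] (275.5, 46)
saddle front +x top [235.2  48.1] (237.5, 46)
saddle foot front -x [270.   65.3] (273, 62.5)
handle end [182.2 124.1] (183, 121)
handle root [178.4  67.7] (180, 62)
shaft at saddle [254.9  50.1] (257, 50)
idler 0 74 [213.   79.3] 0
idler 0 90 [213.6  95.1] 0
idler 10 74 [203.7  79.3] 0
idler 10 90 [204.5  95.1] 0
idler 25 74 [189.8  79.3] 0
idler 25 90 [190.7  95.1] 0
```

Run:
```python
from h import *
q=(.5745,-.0955,np.radians(12))
print(tool(place(q,(.0245,.099,.132))[0]))
for c in('scene','side'):
    m=eyes.camera_model(c);eyes.snapshot(c)
    for t,P in dict(pulley=(-.045,.082,.09),plain_end=(-.045,-.127,.09),spindle=(-.045,-.017,.09),tensioner_handle=D['tensioner_handle']).items():
        print(c,t,[(np.round(d['location'],1).tolist(),round(d['p'],2)) for d in spotter.place_of(c,t)[:2]],proj(m,place(q,P))[0].round(1))
```

```text
(array([ 90.3, -69. , 128. ]), array([180.,  -0., -78.]))
scene pulley [([274.9, 191.6], 0.57)] [279.  191.8]
scene plain_end [] [303.5 132.3]
scene spindle [] [291.3 161.8]
scene tensioner_handle [([248.6, 179.4], 0.86), ([315.3, 276.2], 0.51)] [246.9 176.1]
side pulley [([234.0, 212.3], 0.7), ([271.3, 239.4], 0.7)] [237.2 211.8]
side plain_end [([297.9, 250.3], 0.67)] [298.6 252.1]
side spindle [([260.2, 228.7], 0.6)] [262.7 228.5]
side tensioner_handle [([263.3, 184.5], 0.73)] [262.7 185.2]
```

```bash
python3 -m crank '[0,0,0,20,-15,0,0.48, 0,0,0,35,-27,0,0.48, 0,0,0,35,-27,0,0.48, 0,0,0,0,0,30,0.48, 0,0,0,0,0,30,0.48]' && python3 -m crank '[0,0,0,0,0,0,0.48]'
python3 - <<'E'
from h import *
import cv2
q=(.5745,-.0955,np.radians(12))
print(tool(place(q,(.0245,.099,.132))[0]))
m=eyes.camera_model('wrist');im=eyes.snapshot('wrist');cv2.imwrite('pics/h.png',im)
for y in(.0705,.0955,.1205): print(proj(m,place(q,(.025,y,.132))))
E
```

```text
clock: 15.72
tool_pos: [0.5782, 0.0071, 0.18]
orientation: [-180.0, 0.0, -78.0]
force: [-0.5, 0.3, -1.0]
opening: 0.0423
gripper_force: 0.0
clock: 15.85
tool_pos: [0.5763, 0.0072, 0.1788]
orientation: [179.7, -0.0, -78.0]
force: [1.0, 1.0, 0.9]
opening: 0.042
gripper_force: 0.0
(array([ 1.1, -1.6, 65.7]), array([179.7,  -0. , -78. ]))
[[252.9774367  174.35139851]]
[[253.04564192 205.29333377]]
[[253.10992695 234.45683754]]
```

View pics/h.png

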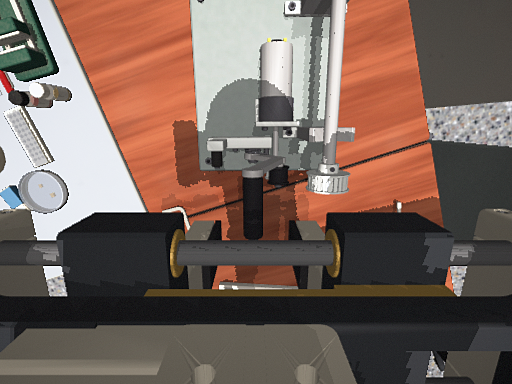

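Run:
```python
from h import *
import cv2
m=eyes.camera_model('wrist')
q=(.575,-.0935,np.radians(12))
for n,P in [('pb',(-.045,.074,.11)),('pf',(-.045,.09,.11)),('pfbot',(-.045,.09,.07)),('ib',(.0,.074,.0885)),('if',(.0,.09,.0885)),('ifbot',(.0,.09,.0655)),('he',(.025,.1205,.132)),('hr',(.025,.0705,.132)),('sad-x',(-.065,.046,.098)),('sad +y foot',(-.065,.046,.014))]:
    print(n,proj(m,place(q,P))[0].round(1))
a=cv2.resize(cv2.imread('pics/h.png')[120:250,200:360],None,fx=4.5,fy=4.5,interpolation=cv2.INTER_CUBIC)
for k in range(0,130,10): cv2.putText(a,str(120+k),(0,int(k*4.5)+4),0,.35,(0,0,255))
for k in range(0,160,10): cv2.putText(a,str(200+k),(int(k*4.5),10),0,.35,(0,0,255))
cv2.imwrite('pics/h2.png',a)
```

```text
pb [334.6 175.4]
pf [333.2 193.3]
pfbot [322.1 183.5]
ib [280.2 171.1]
if [279.8 187.6]
ifbot [277.8 182.5]
he [253.7 235.6]
hr [253.6 176.2]
sad-x [355.7 141.5]
sad +y foot [329.7 136.9]
```

View pics/h2.png

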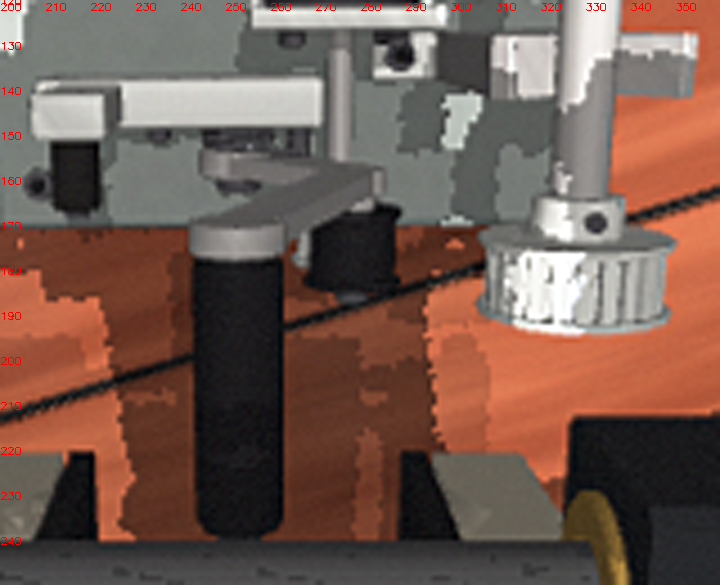

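```bash
python3 -m crank '[0,0,0,1,-1,25,0.48, 0,0,0,0,0,25,0.48, 0,0,0,0,0,15,0.48, 0,0,0,0,0,0,0.48, 0,0,0,0,0,0,0]' && python3 -m crank '[0,0,0,0,0,0,0, 0,0,0,0,0,0,0, 0,0,0,0,0,0,0]'
```

```text
clock: 16.52
tool_pos: [0.5799, 0.0071, 0.1172]
orientation: [-179.9, -0.0, -77.9]
force: [0.4, 0.4, -0.2]
opening: 0.0366
gripper_force: 0.0
clock: 16.9
tool_pos: [0.5787, 0.0068, 0.1165]
orientation: [180.0, -0.0, -78.0]
force: [-3.0, 0.2, 6.5]
opening: 0.0154
gripper_force: 30.0
```

```bash
python3 -m crank '[0,0,0,0,-8.8,0.4,0, 0,0,0,0,-8.7,1,0, 0,0,0,0,-8.6,1.8,0, 0,0,0,0,-8.4,2.4,0, 0,0,0,0,-8.3,3.1,0]' && python3 -m crank '[0,0,0,0,-8,3.8,0, 0,0,0,0,-7.7,4.4,0, 0,0,0,0,-7.2,4.9,0, 0,0,0,0,-4,3.2,0, 0,0,0,0,0,0,0]'
```

```text
clock: 17.52
tool_pos: [0.6189, 0.0152, 0.1067]
orientation: [179.7, -0.0, -78.0]
force: [-7.2, -0.2, 5.3]
opening: 0.015
gripper_force: 30.0
clock: 18.15
tool_pos: [0.6452, 0.0207, 0.0901]
orientation: [179.7, -0.0, -78.0]
force: [-6.5, -1.2, 3.5]
opening: 0.0148
gripper_force: 30.0
```

```bash
python3 -m crank '[0,0,0,0,-3,2.4,0, 0,0,0,0,-2.5,2.2,0, 0,0,0,0,0,0,0]' && python3 -m crank '[0,0,0,0,-2,1.7,0, 0,0,0,0,0,0,0]' && python3 -m crank '[0,0,0,0,-1.5,1.5,0, 0,0,0,0,0,0,0]'
```

```text
clock: 18.52
tool_pos: [0.6504, 0.0217, 0.0856]
orientation: [179.7, -0.0, -78.0]
force: [-6.6, -0.9, 4.4]
opening: 0.0155
gripper_force: 30.0
clock: 18.77
tool_pos: [0.6522, 0.0221, 0.084]
orientation: [179.7, -0.0, -78.0]
force: [-7.1, -0.7, 3.1]
opening: 0.0151
gripper_force: 30.0
clock: 19.02
tool_pos: [0.6537, 0.0224, 0.0826]
orientation: [179.7, -0.0, -78.0]
force: [-6.6, -1.6, 4.8]
opening: 0.0148
gripper_force: 30.0
```

Not at the stop yet (no force rise); go on.

```bash
python3 -m crank '[0,0,0,0,-1.5,1.5,0, 0,0,0,0,0,0,0]' && python3 -m crank '[0,0,0,0,-1.5,1.5,0, 0,0,0,0,0,0,0]' && python3 -m crank '[0,0,0,0,-1,1,0, 0,0,0,0,0,0,0]'
```

```text
clock: 19.27
tool_pos: [0.6544, 0.0225, 0.0818]
orientation: [179.6, -0.0, -78.0]
force: [-11.8, -1.1, 12.1]
opening: 0.0148
gripper_force: 30.0
clock: 19.52
tool_pos: [0.6547, 0.0225, 0.0812]
orientation: [179.6, -0.0, -78.0]
force: [-18.8, -0.4, 20.4]
opening: 0.015
gripper_force: 30.0
clock: 19.77
tool_pos: [0.6549, 0.0225, 0.081]
orientation: [179.5, -0.0, -78.0]
force: [-23.9, 0.3, 28.3]
opening: 0.015
gripper_force: 30.0
```

```bash
python3 -m crank '[0,0,0,0,1.3,-1.3,0, 0,0,0,0,0,0,0, 0,0,0,0,0,0,0]'
python3 - <<'E'
from h import *
import cv2
ims=[]
for c in('wrist','side'):
    im=eyes.snapshot(c); ims.append(im)
cv2.imwrite('pics/z.png',np.hstack([cv2.resize(ims[0],(400,300)),cv2.resize(ims[1][140:290,160:360],(400,300),interpolation=cv2.INTER_CUBIC)]))
E
```

```text
clock: 20.15
tool_pos: [0.6547, 0.0225, 0.0814]
orientation: [179.6, -0.0, -78.0]
force: [-16.9, -1.1, 18.1]
opening: 0.0152
gripper_force: 30.0
```

View pics/z.png

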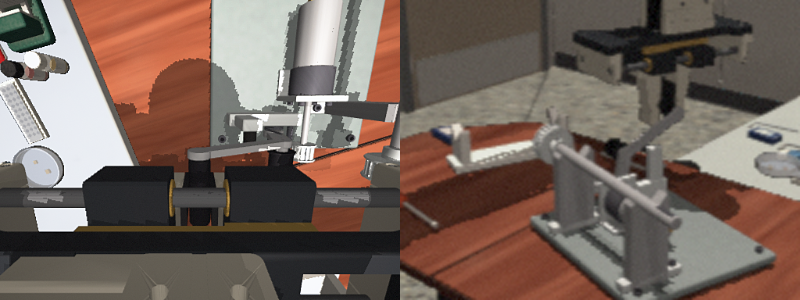

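```bash
python3 -c "
from plant import ctrl
print(ctrl.close_job())"
```

```text
the job is handed in; nothing more can be done
None
```

The spindle lies in both saddles, with its pulley in line with the roller to within about 1–2 mm by camera; the gripper holds the tensioner handle at its stop, and I handed the job in at about 20 s.

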